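# Take the printing plate off its board and lay it on the drying stand

## Robot

A 6-joint arm with a two-finger parallel gripper is mounted at the origin on a cart in front of the work surface, level with it; the furniture and walls round the work are solid. World frame = base frame: x ahead of the robot, y to its left, z up, the work surface at z = 0. Lengths are in mm, angles in rad, forces in N, time in s.
With the tool pointing down it reaches from about 275 to 975 mm from the base axis. Payload 8.4 kg.
Tool frame: the origin (TCP) lies at the very end of the fingers, on their centre line; the grasp point (between the pads) lies 19 mm behind it; z points along the fingers, y is the direction in which the jaws open and shut (so a half turn about z gives the same grasp; the last joint's range is limited). The gripper opens to 92 mm and grips with 3 to 60 N. Pads are 20 mm wide; open, the fingers measure 128 mm over their backs; the gripper's body (75 mm by 189 mm) begins 69 mm behind the grasp point.
Start: joints at [1.192, 0.353, 1.633, -0, 1.155, -0.002], TCP at [229.965, 581.157, 214.583] pointing down, gripper open.
Joint ranges: [-2.63, 2.63], [-0.92, 2.1], [0.06, 2.66], [-1.3, 4.44], [0, 2.69], [-3.02, 3.02]. Speed limits (rad/s): [2.22, 2.22, 2.79, 3.14, 3.14, 3.14].

## Interface

Orientations are given as a rotation vector (axis times angle).
In Python, from bench import robot gives the robot as it stands. Calls block until the motion is done:
- robot.movep(position, orientation): joint-space move of the TCP to a pose.
- robot.move_straight(position, feed=150, frame=None): straight line of the TCP; frame=None keeps the orientation; feed is the mean speed in mm/s.
- robot.set_joints(angles): joint-space move.
- robot.grip(opening): opening from 0.0 (shut) to 1.0 (fully open); the grip force is fixed at half the most; returns when the fingers have stopped.
- robot.sleep(seconds).
- robot.solve_ik(position, orientation): joint angles nearest the present ones, or None.
- robot.capture(name): name is "side" or "top" or "wrist"; returns the picture (400x640x3 uint8, red, green, blue); there is no depth.
- robot.get_calibration(name): a dict with "K" (3x3 intrinsics, pixels), "R" (3x3) and "t" (3): a world point X has camera coordinates R X + t. Camera axes: x right, y down, z forward; pixel columns grow to the right and rows downward; lengths in mm; the calibration is good to about 2 mm. A picture is of the moment at which its call begins: read the wrist's pose just before it. get_calibration takes no time and is no camera call; for the wrist camera it gives the pose at the moment of the call.
A pose or a line that the arm cannot do raises robot.MotionError and nothing moves.
- robot.close_job(): hands the job in, once; it reports no verdict.
Trained networks look in the newest picture that a camera, given by its name, has taken for a name from the list of things; names that differ only in an ending like _2 or _b are one class to them, and where a whole thing is asked for, a point or a joint stands for the part that bears it (a point fixed in the world has none). Each returns a list of dicts, best first, with "score" (0 to 1); they miss things now and then, are a little off and sometimes report something else, mostly with a low value. They report only what shows in the picture. A call takes as long as a camera call. They do not tell look-alikes from the thing itself.
- robot.recognise(camera, name): "centre" ([x, y, z] in mm, in world coordinates, good to about 4 mm: the middle of the surface that is visible of it).
- robot.spot_point(camera, name): "centre" ([x, y, z] in mm, in world coordinates, good to about 4 mm: a listed point, or the origin of a listed thing).
Readings, each from a call of its own:
- robot.read_t(): time.
- robot.read_q(): joint angles.
- robot.read_qvel(): joint speeds.
- robot.read_tau(): joint torques, N m.
- robot.read_tool_pos(): TCP position.
- robot.read_eef_rot(): TCP orientation.
- robot.read_ft_force(): force on the tool from outside, world axes, zero at the start.
- robot.read_moment(): the same for the moment, N m.
- robot.read_finger_gap(): opening from 0.0 (shut) to 1.0 (fully open).
Only numpy, scipy, OpenCV 4.12 (cv2) and the standard library are available. Lean on these libraries where they do the work, as an engineer would, in place of code of your own. Each camera call takes 0.05 s, during which the arm holds its last target.

## Task

The thin metal printing plate lies too low between the strips of its board to be gripped: slide it along the channel until it sticks out well past the board's open end (a few centimetres), without letting it fall off. Then pick it up and lay it down flat, not dropped, on the drying stand: across both bars, square to them, and about in the middle of the stand. Let go of it and leave everything else on the table where it is.

Things in the scene. Friction and masses are not known exactly. Their poses are not given: they have to be found in the camera images.
- plate: loose flat metal printing plate, 170 (its x) x 50 (y) x 4 mm (z), about 0.1 kg (60 to 130 g). Origin: centre of its underside; x along its length, towards the board's open end at the start; z up. Lies in the board's channel with 2 mm play to each side, so its sides cannot be gripped there; slides at about 1 N when pushed at its rear end. Tips off once it overhangs by 85 mm
- plate_front (a point): middle of the plate's end that points to the board's open end, at its underside: 85 mm along the plate's x from its origin. At the start it lies 8 to 22 mm inside the board's open end
- plate_board: wooden board, fixed, 250 (its x) x 104 mm (y). Origin: on the table under its centre; x along the channel to its OPEN end. Channel 54 mm wide, floor 40 mm above the table, side strips 13 mm wide rise 6 mm over the floor. A stop, top 52 mm above the table, closes the other end (inner face at x = -113 mm, 48 to 62 mm behind the plate at the start)
- board_edge (a point): middle of the channel floor at the board's open end (edge), 40 mm above the table; axes as the board's. The board is 18 mm thick here; nothing stands under or beyond this end, so fingers can reach down beside an overhanging plate
- drying_stand: low wooden stand, fixed: two level bars along its y, each 164 mm long, 12 mm wide, tops 40 mm above the table, centre lines at x = -30 and +30 mm, on two cross feet at y = -70 and +70 mm (96 mm along x, 28 mm high). Origin: on the table under its centre. A plate laid centred along the stand's x sticks out 49 mm beyond the bars at each end
- stand_top (a point): centre of the stand at the height of the bars' tops (40 mm above the table); axes as the stand's
- lino_cutter: wooden pear-handled lino cutter, 96 x 30 x 27 mm, lying on the table; a bystander, to be left alone. Origin: centre of its underside.
- peg: wooden clothes peg, 72 x 15 x 12 mm, lying on the table; a bystander, to be left alone. Origin: centre of its underside.
- rubbing_disc: round wooden rubbing disc with a knob on top, 108 mm across, 48 mm tall; a bystander, to be left alone. Origin: centre of its underside.
- lino_block: small wood-mounted lino block, 95 x 65 x 21 mm; a bystander, to be left alone. Origin: centre of its underside.
- ink_tin_a: round ink tin, 68 mm across, 51 mm tall; a bystander, to be left alone. Origin: centre of its underside.
- ink_tin_b: round ink tin, 68 mm across, 51 mm tall; a bystander, to be left alone. Origin: centre of its underside.
- tape_roll: roll of masking tape lying flat, 104 mm across, 25 mm tall; a bystander, to be left alone. Origin: centre of its underside.
Things that resemble listed ones, but are neither listed nor needed, are in the scene too. Of the things that look like the drying_stand, the larger one is meant.

How it is judged:
By the outcome, as a careful person would: the job done as asked, in the order asked, and still so for the second after the job is handed in, with the robot touching nothing.
It also fails if it takes over 51 s, if anything falls off the work surface, if the arm or the gripper's body presses on something with over 40 N, if the wrist force passes 120 N, or if a joint passes its speed limit or range.

## Working session

There is one attempt and no reset: what is moved stays moved. The work goes in short steps, each a Python script; the robot and the scene stay as the last script left them, time stands still between calls to the robot, and variables do not carry over. Pictures are saved under pics/ and viewed, and the job is handed in when it is done.

```bash
mkdir -p pics; ls
cat > h.py <<'E'
from bench import robot
import numpy as np, cv2
def snap(n,f):
    im=robot.capture(n); cv2.imwrite('pics/'+f,im[:,:,::-1]); return im
E
python3 - <<'E'
from h import *
for n in ['top','side','wrist']:
    snap(n,n+'0.png')
    c=robot.get_calibration(n); print(n,c['K'].tolist() if hasattr(c['K'],'tolist') else c['K'],np.round(c['R'],3).tolist(),np.round(c['t'],1))
for cam in ['top','side']:
  for n in ['plate','plate_front','plate_board','board_edge','drying_stand','stand_top']:
    for f in (robot.recognise,robot.spot_point):
        try: print(cam,n,f.__name__,[(np.round(d['centre']).tolist(),round(d['score'],2)) for d in f(cam,n)][:4])
        except Exception as e: print(cam,n,f.__name__,e)
print(robot.read_t(),robot.read_eef_rot())
E
```

```text
pics
top [[488.38868157471006, 0.0, 319.6385765669929], [0.0, 488.38868157471006, 200.30426696734682], [0.0, 0.0, 1.0]] [[-0.002, -1.0, 0.014], [-0.996, 0.001, -0.09], [0.09, -0.014, -0.996]] [ -52.7  552.1 1437. ]
side [[509.7984401728372, 0.0, 323.6736348159036], [0.0, 509.7984401728372, 199.73407935760585], [0.0, 0.0, 1.0]] [[-0.971, -0.238, -0.025], [-0.062, 0.352, -0.934], [0.231, -0.905, -0.357]] [ 526.8  113.2 1447.8]
wrist [[323.82556574591337, 0.0, 318.2095884825401], [0.0, 323.82556574591337, 202.8462601758482], [0.0, 0.0, 1.0]] [[0.368, 0.93, -0.001], [0.896, -0.355, 0.266], [0.247, -0.099, -0.964]] [-623.2  -29.5  390.8]
top plate call [([500.0, -111.0, 48.0], 0.56)]
top plate call [([499.0, -112.0, 39.0], 0.77)]
top plate_front call [([498.0, -144.0, 37.0], 0.73), ([495.0, -113.0, 39.0], 0.68)]
top plate_front call [([491.0, -30.0, 39.0], 0.89)]
top plate_board call [([497.0, -144.0, 36.0], 0.55), ([387.0, -378.0, 23.0], 0.3)]
top plate_board call [([498.0, -126.0, -2.0], 0.9)]
top board_edge call [([499.0, -149.0, 40.0], 0.73), ([497.0, -113.0, 46.0], 0.19)]
top board_e
[... 509 characters left out ...]
 0.88)]
side plate_front call [([496.0, -99.0, 50.0], 0.54)]
side plate_front call [([492.0, -26.0, 44.0], 0.87)]
side plate_board call [([490.0, -71.0, 35.0], 0.96)]
side plate_board call [([500.0, -130.0, 0.0], 0.77)]
side board_edge call [([493.0, -76.0, 44.0], 0.8)]
side board_edge call [([496.0, -8.0, 42.0], 0.61)]
side drying_stand call [([406.0, 392.0, 28.0], 0.61), ([522.0, 265.0, 32.0], 0.6)]
side drying_stand call [([404.0, 377.0, 2.0], 0.95), ([524.0, 233.0, 0.0], 0.77)]
side stand_top call [([406.0, 390.0, 26.0], 0.82), ([523.0, 268.0, 35.0], 0.64)]
side stand_top call [([403.0, 373.0, 29.0], 0.74), ([524.0, 241.0, 41.0], 0.64)]
1.35 [5.88369611e-01 3.08599847e+00 4.20187918e-05]
```

View pics/top0.png

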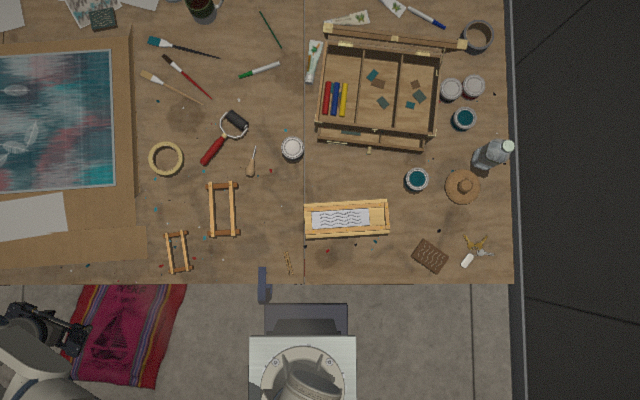

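View pics/side0.png

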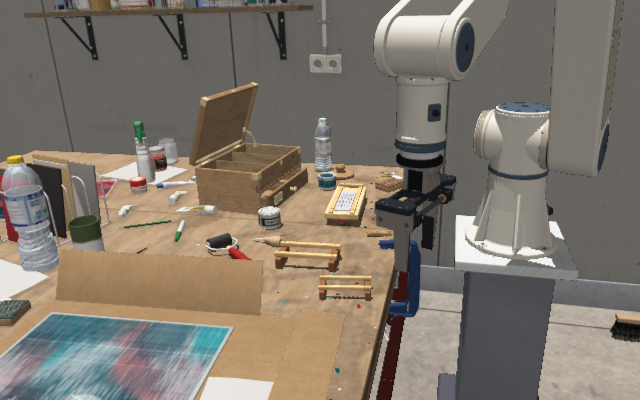

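Run:
```python
from h import *
im=cv2.imread('pics/top0.png')
c=cv2.resize(im[170:290,150:400],None,fx=3.2,fy=3.2,interpolation=cv2.INTER_CUBIC); cv2.imwrite('pics/crop1.png',c)
c=robot.get_calibration('wrist'); R=np.array(c['R']);t=np.array(c['t'])
from scipy.spatial.transform import Rotation as Ro
C=-R.T@t; T=Ro.from_rotvec(robot.read_eef_rot()).as_matrix(); p=robot.read_tool_pos()
print('cam in tool',T.T@(C-p),'\n',T.T@R.T, '\n',T)
# test IK
for pos,yaw in [((495,-60,250),0),((527,237,250),0),((495,-60,250),np.pi/2),((495,-200,60),0)]:
    Rm=Ro.from_euler('z',yaw)*Ro.from_euler('x',np.pi)
    print(pos,yaw,robot.solve_ik(pos,Rm.as_rotvec()))
```

```text
cam in tool [  75.28855675   -1.12904113 -169.81783765] 
 [[-4.01173364e-04 -9.63948872e-01 -2.66087227e-01]
 [ 9.99999913e-01 -3.55500520e-04 -2.19811393e-04]
 [ 1.17292796e-04 -2.66087291e-01  9.63948930e-01]] 
 [[-9.29849231e-01  3.67940766e-01  1.11149955e-05]
 [ 3.67940766e-01  9.29849231e-01  2.51127338e-05]
 [-1.09527153e-06  2.74407162e-05 -1.00000000e+00]]
(495, -60, 250) 0 [-1.23631957e-01  1.19004284e-01  1.85714699e+00 -4.44089210e-16
  1.16544138e+00  1.44716437e+00]
(527, 237, 250) 0 [ 4.20021321e-01  2.47645317e-01  1.69789418e+00 -4.44089210e-16
  1.19605316e+00  1.99081765e+00]
(495, -60, 250) 1.5707963267948966 [-1.23631957e-01  1.19004284e-01  1.85714699e+00 -4.44089210e-16
  1.16544138e+00 -1.23631957e-01]
(495, -200, 60) 0 [-3.86794262e-01  4.16561187e-01  1.95019476e+00 -4.44089210e-16
  7.74836710e-01  1.18400206e+00]
```

View pics/crop1.png

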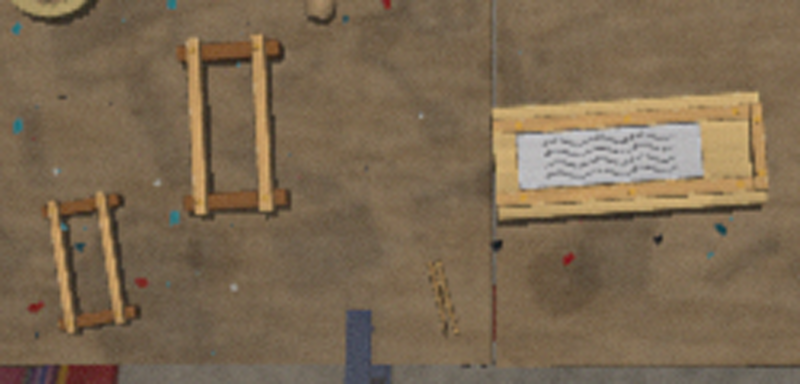

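```bash
cat >> h.py <<'E'
from scipy.spatial.transform import Rotation as Ro
def rot(yaw): return (Ro.from_euler('z',yaw)*Ro.from_euler('x',np.pi)).as_rotvec()
def cal(n):
    c=robot.get_calibration(n); return [np.array(c[k],float) for k in 'KRt']
def back(c,uv,z):
    K,R,t=c; d=R.T@np.linalg.inv(K)@np.array([uv[0],uv[1],1.]); C=-R.T@t
    return C+d*(z-C[2])/d[2]
def proj(c,X):
    K,R,t=c; p=K@(R@np.array(X,float)+t); return p[:2]/p[2]
E
python3 - <<'E'
from h import *
import pickle
cs={}
for nm,pos in [('stand',(527,237,190)),('board',(495,-110,190))]:
    robot.movep(pos,rot(np.pi/2)); robot.sleep(0.2)
    cs[nm]=cal('wrist'); snap('wrist','w_'+nm+'.png')
    names=['drying_stand','stand_top'] if nm=='stand' else ['plate','plate_front','plate_board','board_edge']
    for n in names: print(n,[(np.round(d['centre'],1).tolist(),round(d['score'],2)) for d in robot.spot_point('wrist',n)])
    print(robot.read_t(),robot.read_tool_pos())
pickle.dump(cs,open('cs.pkl','wb'))
E
```

```text
drying_stand [([406.7, 371.4, -1.5], 0.71)]
stand_top []
3.3667 [526.86410283 237.41126024 190.01134661]
plate [([490.7, -114.9, 40.3], 0.6)]
plate_front [([489.6, -26.0, 41.9], 0.62)]
plate_board []
board_edge [([489.2, -7.7, 38.8], 0.89)]
5.125 [ 495.09998156 -109.73582288  190.00135551]
```

View pics/w_stand.png

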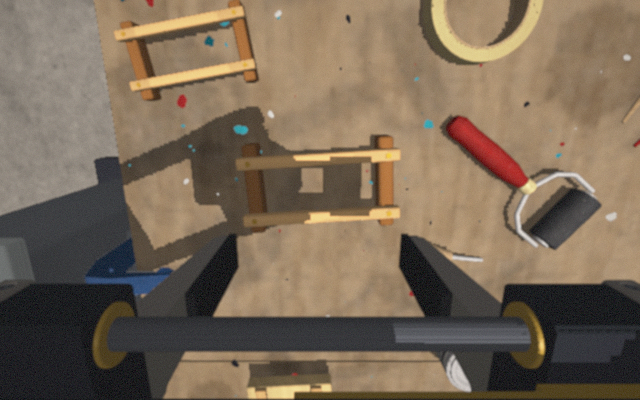

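View pics/w_board.png

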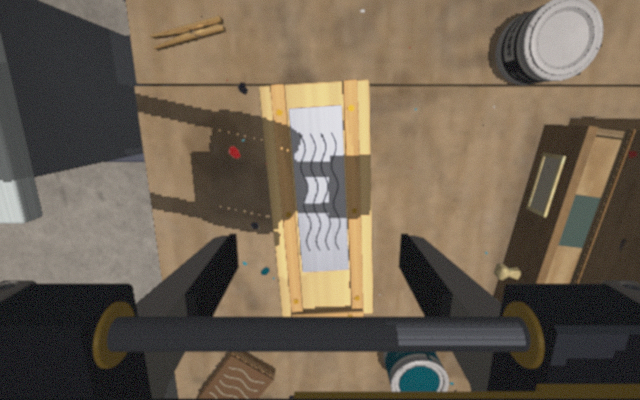

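The wrist view shows two stands, a larger one at about (320,185) and a smaller one at about (190,50). In the top view they are at (223,209) and (177,252). The larger one is meant, so I'll check its size and pick corners in enlarged crops.

Run:
```python
import cv2
im=cv2.imread('pics/w_stand.png')
cv2.imwrite('pics/c_stand.png',cv2.resize(im[125:240,225:415],None,fx=4,fy=4,interpolation=cv2.INTER_CUBIC))
im=cv2.imread('pics/w_board.png')
cv2.imwrite('pics/c_boardA.png',cv2.resize(im[70:200,245:385],None,fx=4.5,fy=4.5,interpolation=cv2.INTER_CUBIC))
cv2.imwrite('pics/c_boardB.png',cv2.resize(im[190:320,245:385],None,fx=4.5,fy=4.5,interpolation=cv2.INTER_CUBIC))
```

```text
(no output)
```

View pics/c_stand.png

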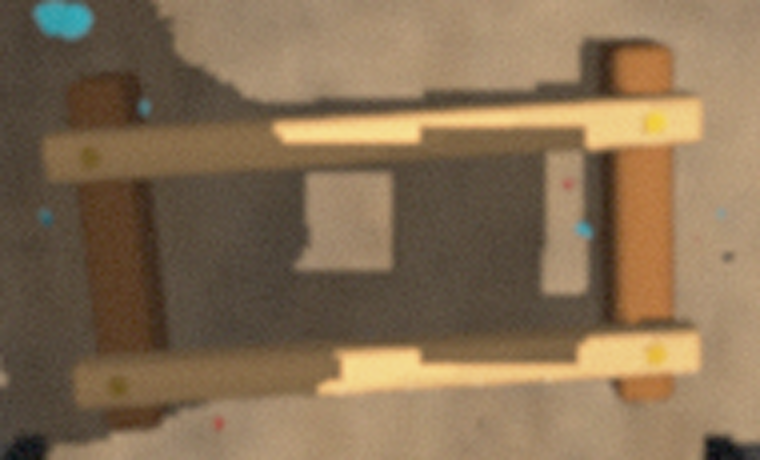

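View pics/c_boardA.png

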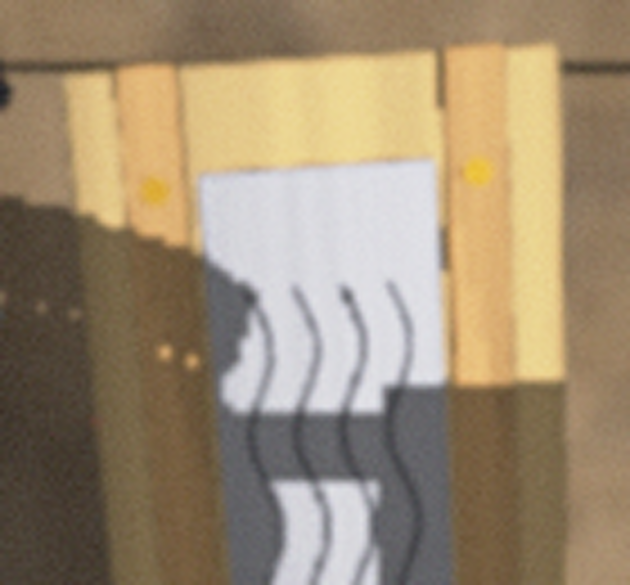

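View pics/c_boardB.png

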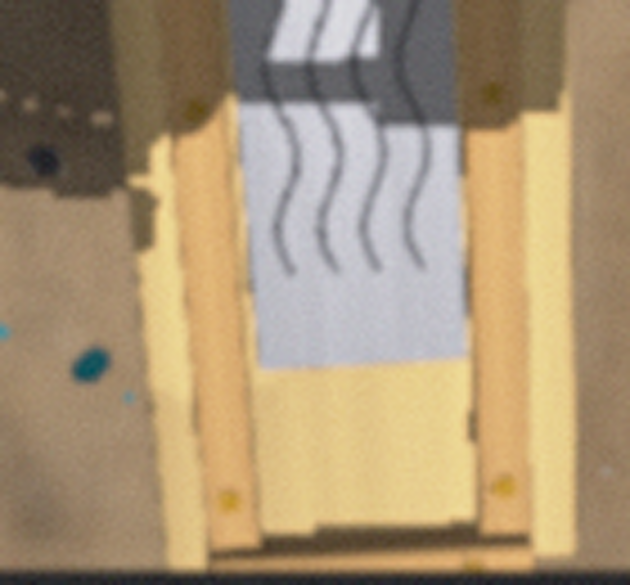

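Run:
```python
from h import *
import pickle
from scipy.optimize import least_squares
cs=pickle.load(open('cs.pkl','rb'))
def un(p,f,o): return ((p[0]+.5)/f-.5+o[0],(p[1]+.5)/f-.5+o[1])
def fit(c,pts,x0):
    # pts: list (uv, local xyz)
    def r(p):
        R=Ro.from_euler('z',p[2]).as_matrix()
        return np.concatenate([proj(c,R@np.array(l,float)+[p[0],p[1],0])-uv for uv,l in pts])
    s=least_squares(r,x0); return s.x,np.round(r(s.x),1)
o=(225,125);f=4
# stand: y axis along world ±x. take stand x ~ world +y => yaw=90 deg, stand y = world -x
S=[((42,137),(36,82)),((47,183),(24,82)),((702,97),(36,-82)),((702,141),(24,-82)),((75,367),(-24,82)),((80,408),(-36,82)),((699,328),(-24,-82)),((699,372),(-36,-82))]
p,r=fit(cs['stand'],[(un(a,f,o),(*b,40)) for a,b in S],[527,237,1.57]); print('stand',p,np.degrees(p[2]),r)
A=lambda a:un(a,4.5,(245,70)); B=lambda a:un(a,4.5,(245,190))
P=[(A((200,175)),(85,25,44)),(A((433,160)),(85,-25,44)),(B((261,369)),(-85,25,44)),(B((466,357)),(-85,-25,44))]
q,r=fit(cs['board'],P,[495,-115,1.57]); print('plate',q,np.degrees(q[2]),r)
D=[(A((183,67)),(125,27,40)),(A((437,52)),(125,-27,40)),(A((65,77)),(125,52,40)),(A((555,44)),(125,-52,40)),(A((118,68)),(125,40,46)),(A((180,66)),(125,27,46)),(A((446,49)),(125,-27,46)),(A((503,45)),(125,-40,46))]
for a,b in D: print(b,back(cs['board'],a,b[2]).round(1))
D+= [(B((211,551)),(-113,40,46)),(B((261,547)),(-113,27,46)),(B((481,535)),(-113,-27,46)),(B((530,533)),(-113,-40,46))]
b,r=fit(cs['board'],D,[498,-126,1.57]); print('board',b,np.degrees(b[2]),r)
for n,z,loc in [('edge',b,125),('front',q,85),('rear',q,-85),('stopface',b,-113)]:
    print(n,z[:2]+loc*np.array([np.cos(z[2]),np.sin(z[2])]))
for a,l in P: print(back(cs['board'],a,44).round(1))
```

```text
stand [527.26966628 238.13650594   1.63473562] 93.6634513684433 [-0.8 -0.3 -0.4  0.2  0.7 -0.8  0.7  0.4 -1.4  0.  -1.2  0.7  1.2  0.2
  1.1  0.3]
plate [ 496.84635299 -113.43001873    1.63559988] 93.71297022667311 [-0.8 -0.5  0.8 -0.7 -0.4  0.8  0.5  0.8]
(125, 27, 40) [463.8  -9.2  40. ]
(125, -27, 40) [516.3  -6.2  40. ]
(125, 52, 40) [439.3 -11.1  40. ]
(125, -52, 40) [540.5  -4.6  40. ]
(125, 40, 46) [451.2  -9.9  46. ]
(125, 27, 46) [463.8  -9.5  46. ]
(125, -27, 46) [517.7  -6.2  46. ]
(125, -40, 46) [529.2  -5.4  46. ]
board [ 497.66285278 -132.38934756    1.63062213] 93.42776583877384 [-0.6  0.1  0.9 -0.2 -1.1 -0.5  1.7 -0.1 -1.   0.2 -0.6 -0.3 -0.6 -0.2
  1.  -0.2 -0.5  0.3  0.1  0.6 -0.1  0.7  0.8  0.5]
edge [490.18908792  -7.61297624]
front [491.34190532 -28.60843506]
rear [ 502.35080066 -198.2516024 ]
stopface [ 504.41913622 -245.18718723]
[467.2 -30.7  44. ]
[515.6 -27.6  44. ]
[ 477.9 -198.9   44. ]
[ 526.7 -195.7   44. ]
```

```bash
cat >> h.py <<'E'
BO=np.array([497.66,-132.39]); BY=np.radians(93.5)
def bw(x,y,z): 
    c,s=np.cos(BY),np.sin(BY); return [BO[0]+c*x-s*y,BO[1]+s*x+c*y,z]
SO=np.array([527.27,238.14]); SY=np.radians(93.6)
def sw(x,y,z):
    c,s=np.cos(SY),np.sin(SY); return [SO[0]+c*x-s*y,SO[1]+s*x+c*y,z]
E
python3 - <<'E'
from h import *
robot.grip(0.0)
robot.movep(bw(-90,0,110),rot(BY))
robot.move_straight(bw(-90,0,52),feed=100)
f0=np.array(robot.read_ft_force())
robot.move_straight(bw(-90,0,41.4),feed=30)
print('f',f0.round(1),np.round(robot.read_ft_force(),1),np.round(robot.read_tool_pos(),1),bw(-90,0,41.4),robot.read_t(),robot.read_finger_gap())
robot.move_straight(bw(-60,0,41.4),feed=60)
print(np.round(robot.read_ft_force(),1))
snap('wrist','w_push1.png');print(robot.read_t())
E
```

```text
f [ 0.1 -0.2 -0.4] [-0.5 -0.4 -1. ] [ 503.  -222.2   41.2] [np.float64(503.15436855813715), np.float64(-222.222131857968), 41.4] 8.3167 0.003679902743092006
[-0.5 -0.8  0.2]
9.0167
```

View pics/w_push1.png

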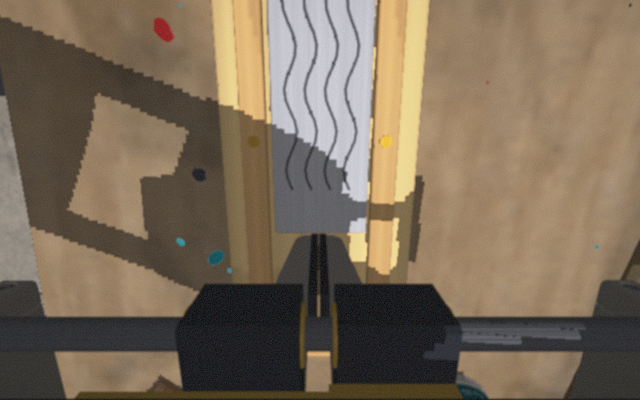

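The closed fingertips at about (318,235) meet the plate's rear edge, centred in the channel. I'll keep pushing.

Run:
```python
from h import *
robot.move_straight(bw(-10,0,41.4),feed=60)
print(np.round(robot.read_ft_force(),1))
snap('wrist','w_push2.png'); snap('top','t_push2.png')
c=cal('wrist')
for cam in ['wrist','top','side']:
    if cam=='side': snap('side','s_push2.png')
    for n in ['plate_front','board_edge','plate']: print(cam,n,[(np.round(d['centre'],1).tolist(),round(d['score'],2)) for d in robot.spot_point(cam,n)][:3])
print(robot.read_t(), 'plate front expected',bw(-10+10+170,0,44),'edge',bw(125,0,40))
im=cv2.imread('pics/w_push2.png'); print(proj(c,bw(125,0,40)),proj(c,bw(170,0,44)))
t=cv2.imread('pics/t_push2.png'); cv2.imwrite('pics/t_c2.png',cv2.resize(t[180:260,220:400],None,fx=4,fy=4,interpolation=cv2.INTER_CUBIC))
```

```text
[ 0.  -0.4  1.4]
wrist plate_front []
wrist board_edge []
wrist plate [([492.3, -44.8, 37.2], 0.67)]
top plate_front [([488.7, 35.2, 37.8], 0.78)]
top board_edge [([492.9, -4.4, 41.2], 0.86)]
top plate [([493.9, -45.5, 40.0], 0.63), ([383.1, -383.1, 3.2], 0.53)]
side plate_front [([490.3, 40.8, 45.6], 0.76)]
side board_edge [([491.6, -4.0, 44.0], 0.95)]
side plate [([493.7, -45.7, 40.5], 0.74)]
10.6 plate front expected [np.float64(487.28174827907435), np.float64(37.292915731717414), 44] edge [np.float64(490.0289325581429), np.float64(-7.623150197266611), 40]
[320.0631085  -24.84709825] [ 320.21353413 -154.98477286]
```

View pics/w_push2.png

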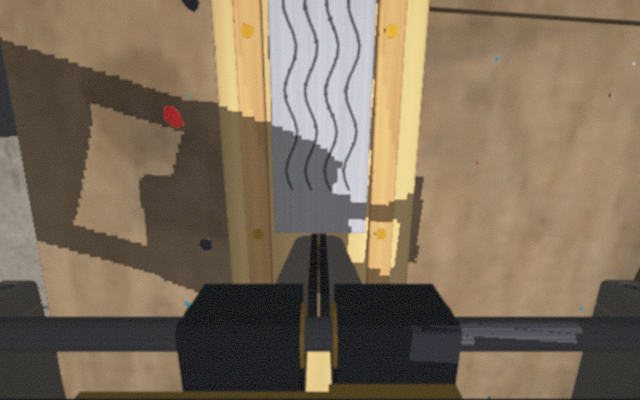

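View pics/t_c2.png

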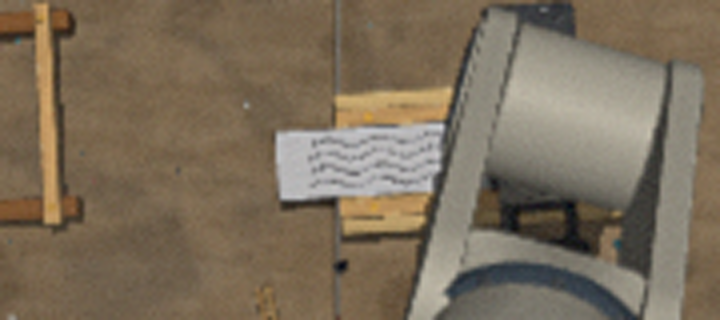

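Run:
```python
from h import *
robot.move_straight(bw(5,0,41.4),feed=50)
robot.move_straight(bw(-3,0,41.6),feed=60)
robot.move_straight(bw(-3,0,120),feed=200)
robot.movep(bw(130,0,140),rot(BY))
robot.grip(1.0)
robot.sleep(0.1)
import pickle
c=cal('wrist'); pickle.dump(c,open('c3.pkl','wb')); snap('wrist','w_over.png')
for n in ['plate_front','board_edge','plate','peg']: print(n,[(np.round(d['centre'],1).tolist(),round(d['score'],2)) for d in robot.spot_point('wrist',n)][:3])
print(robot.read_t())
for k,X in dict(frontL=bw(185,25,44),frontR=bw(185,-25,44),edge=bw(125,0,40)).items(): print(k,proj(c,X).round(1))
```

```text
plate_front [([486.5, 51.4, 40.8], 0.68)]
board_edge [([711.5, 26.5, -3.8], 0.25)]
plate [([487.3, -32.3, 38.1], 0.57), ([369.6, 46.2, -1.6], 0.18)]
peg [([368.9, 45.0, -3.2], 0.94)]
14.2
frontL [288.3 138. ]
frontR [350.3 137.9]
edge [319.2 207.9]
```

View pics/w_over.png

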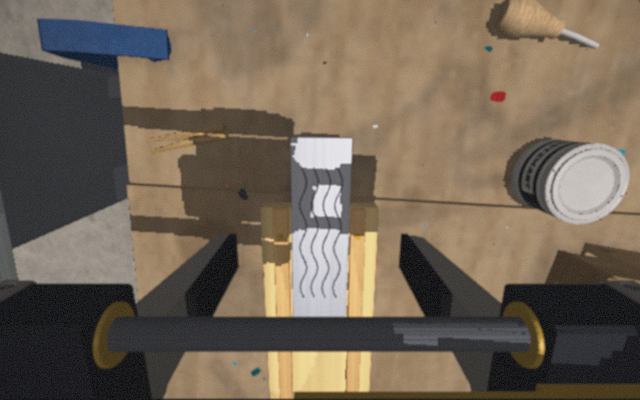

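Run:
```python
from h import *
robot.move_straight(bw(152,-1.5,100),feed=150)
robot.move_straight(bw(152,-1.5,23),feed=100)
f0=np.array(robot.read_ft_force())
robot.grip(0.3)
print('gap',robot.read_finger_gap(),50/92,np.round(robot.read_ft_force()-f0,1),np.round(robot.read_tool_pos(),1),bw(152,-1.5,23))
robot.move_straight(bw(152,-1.5,35),feed=40)
print(np.round(robot.read_ft_force()-f0,2),np.round(robot.read_moment(),2),robot.read_t())
snap('wrist','w_grip.png'); snap('side','s_grip.png')
s=cv2.imread('pics/s_grip.png'); cv2.imwrite('pics/s_grip_c.png',cv2.resize(s[160:290,260:440],None,fx=4,fy=4,interpolation=cv2.INTER_CUBIC))
```

```text
gap 0.5368946908029698 0.5434782608695652 [-0.7  0.4 -0.3] [489.9  19.4  23. ] [np.float64(489.8778241883346), np.float64(19.4180621694261), 23]
[ 0.74 -0.1  -2.25] [0.01 0.06 0.04] 16.75
```

View pics/s_grip_c.png

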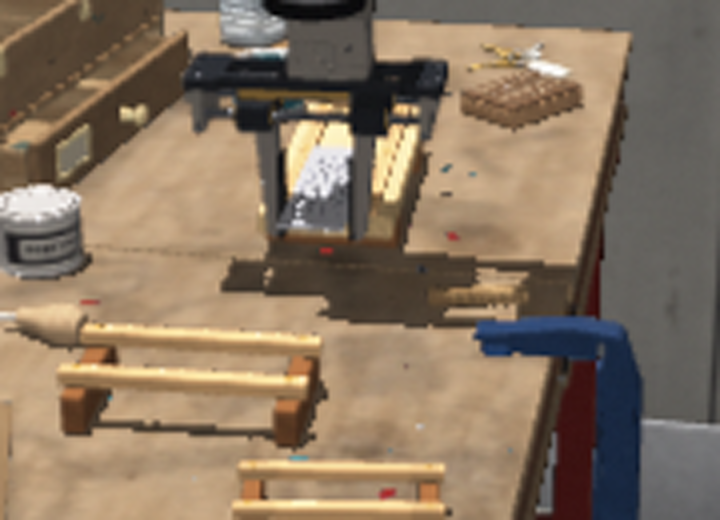

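View pics/w_grip.png

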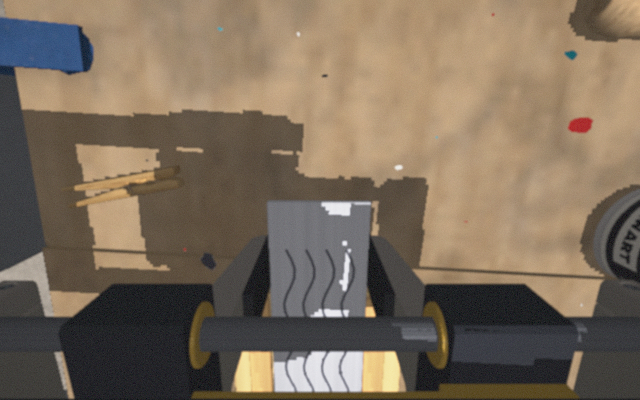

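Run:
```python
from h import *
import pickle
robot.move_straight(bw(152,-1.5,130),feed=120)
c=cal('wrist'); snap('wrist','w_lift.png'); snap('side','s_lift.png')
print(robot.read_finger_gap(),np.round(robot.read_ft_force(),2),robot.read_t())
for k,X in dict(fl=(185,23.5,154),fr=(185,-26.5,154),).items(): print(k,proj(c,bw(*X)).round(1))
cs=cal('side')
for x in (185,15):
  for y in (23.5,-26.5): print(x,y,proj(cs,bw(x,y,152)).round(1))
s=cv2.imread('pics/s_lift.png'); cv2.imwrite('pics/s_lift_c.png',cv2.resize(s[130:280,260:440],None,fx=4,fy=4,interpolation=cv2.INTER_CUBIC))
```

```text
0.5336016083176077 [-0.4  -0.07 -0.88] 17.8917
fl [267.8 204.7]
fr [375.1 204.7]
185 23.5 [345.2 185.9]
185 -26.5 [327.9 185.3]
15 23.5 [352.7 168.1]
15 -26.5 [337.1 167.6]
```

View pics/s_lift_c.png

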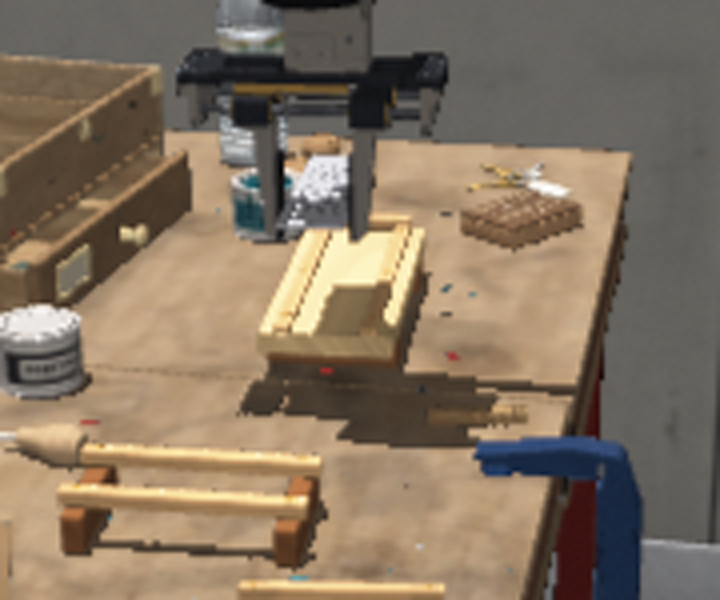

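View pics/w_lift.png

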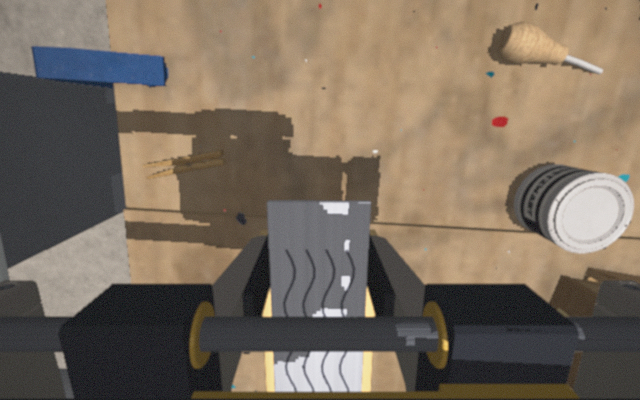

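Run:
```python
from h import *
robot.move_straight(sw(52,0,120),feed=200,frame=rot(SY))
robot.move_straight(sw(52,0,45),feed=100)
robot.sleep(0.2)
c=cal('wrist'); snap('wrist','w_pre.png'); snap('top','t_pre.png'); snap('side','s_pre.png')
print(robot.read_t(),np.round(robot.read_tool_pos(),1),sw(52,0,45))
for k,X in dict(b1=(36,82,40),b2=(36,-82,40),b3=(24,82,40),b4=(24,-82,40),p1=(85,25,66),p2=(85,-25,66)).items(): print(k,proj(c,sw(*X)).round(1))
s=cv2.imread('pics/t_pre.png'); cv2.imwrite('pics/t_pre_c.png',cv2.resize(s[160:280,160:320],None,fx=4.5,fy=4.5,interpolation=cv2.INTER_CUBIC))
s=cv2.imread('pics/s_pre.png'); cv2.imwrite('pics/s_pre_c.png',cv2.resize(s[180:310,230:400],None,fx=4.5,fy=4.5,interpolation=cv2.INTER_CUBIC))
```

```text
20.6583 [524.2 290.1  45.4] [np.float64(524.0048929844756), np.float64(290.0373898782701), 45]
b1 [181.5 270.5]
b2 [456.5 270.2]
b3 [183.8 288.5]
b4 [454.3 288.2]
p1 [267.2 202.7]
p2 [371.6 202.6]
```

View pics/w_pre.png

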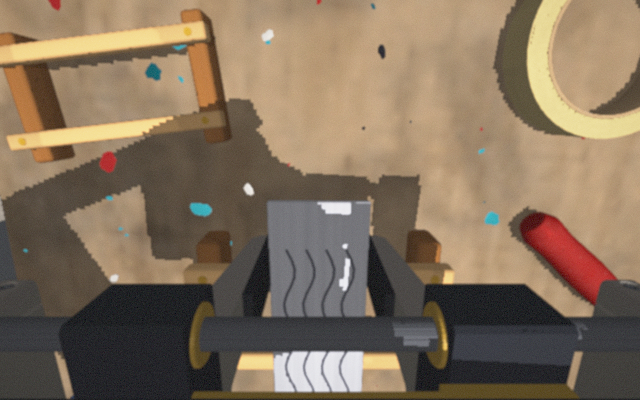

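View pics/t_pre_c.png

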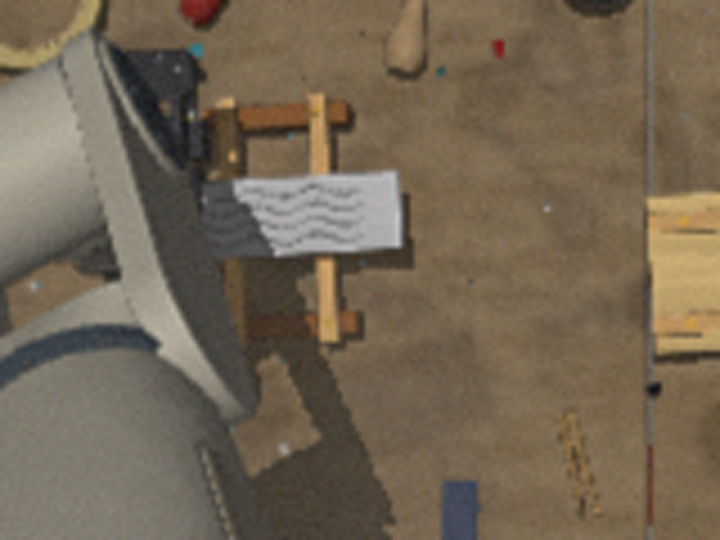

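View pics/s_pre_c.png

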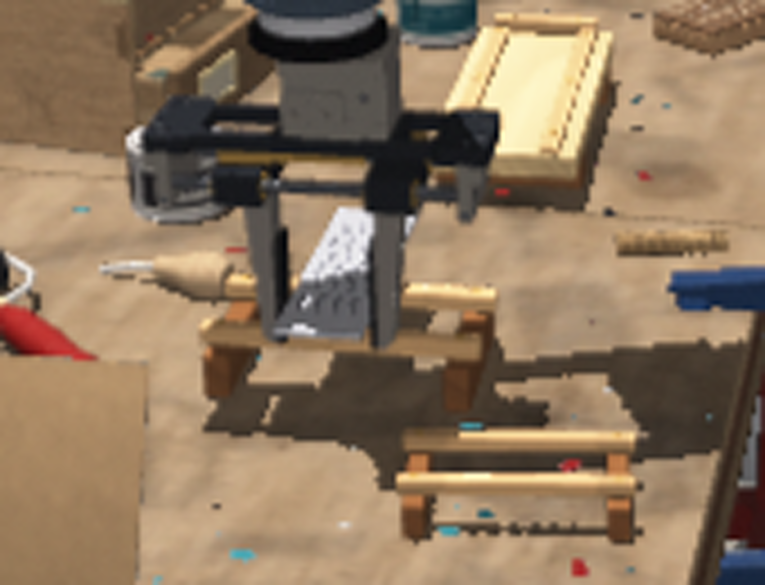

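Run:
```python
import cv2
s=cv2.imread('pics/w_pre.png'); cv2.imwrite('pics/w_pre_c.png',cv2.resize(s[190:300,170:470],None,fx=2.6,fy=2.6,interpolation=cv2.INTER_CUBIC))
```

```text
(no output)
```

View pics/w_pre_c.png

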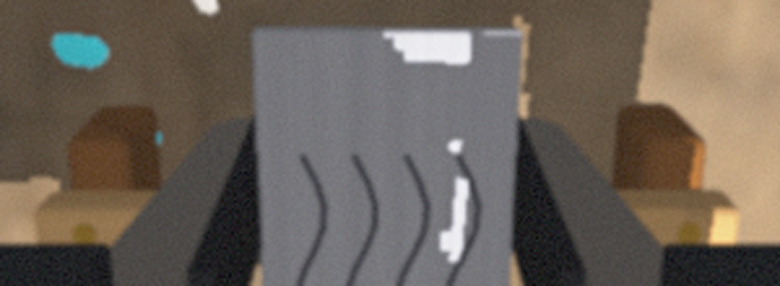

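The plate is level and straight over the larger stand. The bar edge is at about row 270, as predicted, so I'll lower it.

Run:
```python
from h import *
f0=np.array(robot.read_ft_force())
robot.move_straight(sw(51.5,0,25),feed=60)
print(25,np.round(robot.read_ft_force()-f0,2))
for z in (24,23.2,22.6,22):
    robot.move_straight(sw(51.5,0,z),feed=15)
    f=robot.read_ft_force()-f0; print(z,np.round(f,2),np.round(robot.read_tool_pos(),2))
    if f[2]>2.5: break
snap('side','s_down.png')
print(robot.read_t())
```

```text
25 [0.44 0.35 0.52]
24 [-0.59  0.49 -1.19] [524.06 289.57  24.08]
23.2 [-1.87 -0.02 -0.64] [524.12 289.6   23.31]
22.6 [-1.75 -0.61  3.87] [524.19 289.61  22.94]
21.9417
```

Run:
```python
from h import *
robot.grip(0.75)
robot.move_straight(sw(51.5,0,110),feed=120)
robot.move_straight(sw(0,0,190),feed=200)
robot.sleep(0.2)
import pickle
c=cal('wrist'); pickle.dump(c,open('c5.pkl','wb')); snap('wrist','w_fin.png'); snap('side','s_fin.png')
print(robot.read_t())
for cam in ('wrist','side'):
  for n in ['plate','plate_front','stand_top']: print(n,[(np.round(d['centre'],1).tolist(),round(d['score'],2)) for d in robot.spot_point(cam,n)][:3])
s=cv2.imread('pics/w_fin.png'); cv2.imwrite('pics/w_fin_c.png',cv2.resize(s[80:270,220:420],None,fx=3.1,fy=3.1,interpolation=cv2.INTER_CUBIC))
s=cv2.imread('pics/s_fin.png'); cv2.imwrite('pics/s_fin_c.png',cv2.resize(s[200:310,230:400],None,fx=4.5,fy=4.5,interpolation=cv2.INTER_CUBIC))
```

```text
24.2167
plate [([520.9, 239.3, 40.9], 0.97)]
plate_front [([521.1, 322.1, 41.8], 0.94)]
stand_top []
plate [([526.4, 235.3, 40.1], 0.93)]
plate_front [([522.6, 328.0, 43.7], 0.64)]
stand_top [([525.6, 240.8, 40.4], 0.85), ([404.6, 370.2, 26.1], 0.69), ([365.4, 38.3, -2.2], 0.62)]
```

View pics/w_fin_c.png

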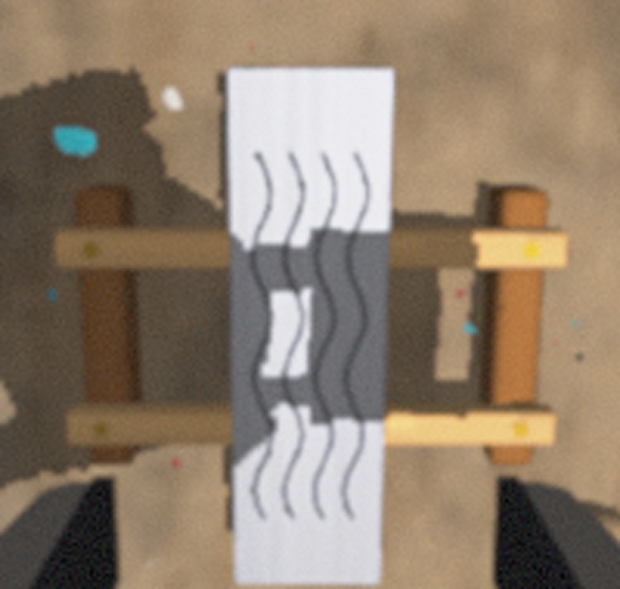

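View pics/s_fin_c.png

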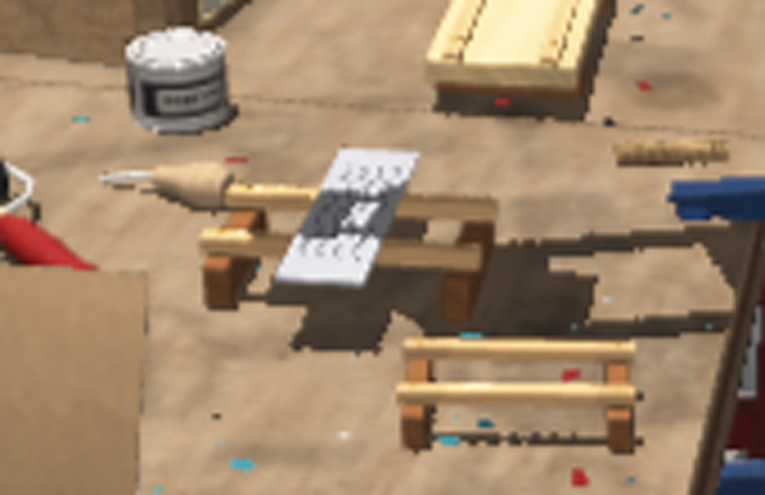

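Run:
```python
from h import *
import pickle
c=pickle.load(open('c5.pkl','rb'))
g=lambda p,z: back(c,((p[0]+.5)/3.1-.5+220,(p[1]+.5)/3.1-.5+80),z)[:2]
P=[g(p,44) for p in [(228,68),(393,68),(235,583),(380,583)]]
S=[g(p,40) for p in [(55,230),(567,231),(67,443),(555,443)]]
print('plate c',np.mean(P,0),'stand c',np.mean(S,0))
ang=lambda a,b:np.degrees(np.arctan2(*(b-a)[::-1]))
print(ang(P[0],P[1]),ang(P[2],P[3]),ang(S[0],S[1]),ang(S[2],S[3]))
print(np.round(robot.read_ft_force(),2)); robot.close_job()
```

```text
plate c [526.42215834 238.39203616] stand c [527.0781385  238.71026437]
3.6096617356341683 3.647415156976292 3.5090107396661474 3.636075026679616
[-0.61 -0.32 -0.08]
the job is handed in; nothing more can be done
```

The plate is on the larger drying stand, released and lying flat across both bars. I handed the job in at about 24.5 s of the 51 s allowed.

- **Slide:** I pushed the plate along the channel with closed fingers until it stuck out about 60 mm past the open end. It did not tip.
- **Pick-up:** I gripped it by its sides near the front end and lifted it. It stayed level in the grip.
- **Placing:** I lowered it slowly onto the stand until it touched with about 4 N, then opened the gripper and backed off.

**Last checks:**
- The final wrist picture puts the plate's centre within about 1 mm of the stand's centre. It is square to the bars within about 0.2°.
- The side picture shows it resting on both bars, with the board, peg, cutter, white tin and smaller stand visibly where they were. I did not measure the bystanders' positions separately.
- The network's plate position differed from mine by up to about 6 mm, slightly more than its stated 4 mm. My corner measurements agreed with each other, so I relied on those.
- Known lengths measured in the wrist camera came out about 2–3 % short, which makes little difference to the centring.

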